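Build a one-kilogram check load on a bench scale

TASK

Build the one-kilogram check load on the bench scale from the four steel weights on the blue mat: first stand the largest (500 g) in the middle of the pan; then the two 200 g weights straight to either side of it, each halfway between the middle and the pan's side edge, the plain one on the left and the one with the red dot on the right as you see it when standing in front of the scale's display; last, stand the smallest (100 g) centred on top of the 500 g weight. Keep that order, set every weight down upright and gently without dropping it, and leave the other things on the bench where they are.

Things in the scene. Friction and masses are not known exactly. Their poses are not given: they have to be found in the camera images.
- pan (a point): Middle of the top of the fixed bench scale's pan, at the engraved cross: a rigid flat metal plate 180 mm deep (x) by 260 mm wide (y), top 80 mm above the table. A white strip with dark display and keys lies along its front (-x), no higher than the pan. x: to the scale's back; y: to its left as seen from in front of the display; z up. Halfway to the side edges is 65 mm to +y and -y.
- w500_mid (a point): Polished steel laboratory weight, cylinder with neck and flat-topped round knob, upright on the blue mat; its yaw means nothing. The largest of the four. 500 g, 67 mm tall in all: cylinder 38 mm across and 48 mm high, neck 22 mm across, knob 34 mm across and 12 mm high. The point is on its axis half-way up, 33.5 mm above its foot; z points up.
- w200_mid (a point): Polished steel laboratory weight, cylinder with neck and flat-topped round knob, upright on the blue mat; its yaw means nothing. Middle-sized, plain, no dot. 200 g, 50 mm tall in all: cylinder 28 mm across and 36 mm high, neck 16 mm across, knob 25 mm across and 9 mm high. The point is on its axis half-way up, 25 mm above its foot; z points up.
- w200dot_mid (a point): Polished steel laboratory weight, cylinder with neck and flat-topped round knob, upright on the blue mat; its yaw means nothing. Middle-sized, with a red dot 15 mm across on its knob. 200 g, 50 mm tall in all: cylinder 28 mm across and 36 mm high, neck 16 mm across, knob 25 mm across and 9 mm high. The point is on its axis half-way up, 25 mm above its foot; z points up.
- w100_mid (a point): Polished steel laboratory weight, cylinder with neck and flat-topped round knob, upright on the blue mat; its yaw means nothing. The smallest of the four. 100 g, 41 mm tall in all: cylinder 22 mm across and 29 mm high, neck 12.5 mm across, knob 20 mm across and 7 mm high. The point is on its axis half-way up, 20.5 mm above its foot; z points up.
- mat: Blue felt mat on thin rubber, 200 x 200 x 6 mm, fixed to the table, on which the four weights stand at the start about 100 mm apart, in any order. Origin at the centre of its underside, on the table; z up, x and y along its edges.
- hygrometer: Bystander: small white thermo-hygrometer box 26 x 62 x 72 mm (x, y, z) standing behind the work, loose. Origin at the centre of its underside; z up, its display faces -x.
- level: Bystander: round brass spirit level with a green glass, 44 mm across and 16 mm high, loose. Origin at the centre of its underside; z up.
- brush: Bystander: small wooden dusting brush with black bristles down, 18 x 75 x 26 mm (x, y, z), loose. Origin at the centre of its underside; y along its length, z up.

How it is judged:
By the outcome, as a careful person would: the job done as asked, in the order asked, and still so for the second after the job is handed in, with the robot touching nothing.
It also fails if it takes over 128 s, if anything falls off the work surface, if the arm or the gripper's body presses on something with over 40 N, if the wrist force passes 120 N, or if a joint passes its speed limit or range.

ROBOT

A 7-joint arm with a two-finger parallel gripper is mounted at the origin on the work surface. World frame = base frame: x ahead of the robot, y to its left, z up, the work surface at z = 0. Lengths are in mm, angles in rad, forces in N, time in s.
With the tool pointing down it reaches from about 400 to 875 mm from the base axis. Payload 4.4 kg.
Tool frame: the origin (TCP) lies at the very end of the fingers, on their centre line; the grasp point (between the pads) lies 19 mm behind it; z points along the fingers, y is the line along which they close (so a half turn about z gives the same grasp; the last joint's range is limited). The gripper opens to 85 mm and grips with 20 to 120 N. Pads are 22 mm wide; open, the fingers measure 114 mm over their backs; the gripper's body (76 mm by 85 mm) begins 54 mm behind the grasp point. The pads swing forward as they close: fully open they stand 13 mm farther back than shut.
Start: joints at [-1.369, 0.628, 0.038, 1.517, -0.027, 0.996, -0.02], TCP at [171.972, 626.852, 231.313] pointing down, gripper open.
Joint ranges: [-3.06, 3.06], [-0.37, 2.12], [-1.25, 1.32], [0.18, 2.47], [-1.1, 4.24], [0.23, 1.98], [-2.94, 2.94]. Speed limits (rad/s): [2.57, 2.57, 3.14, 3.14, 3.14, 3.14, 3.14].

INTERFACE

Orientations are given as [roll, pitch, yaw] about the fixed x, y, z axes, in that order (R = Rz(yaw) Ry(pitch) Rx(roll)).
In Python, from cell import ctrl gives the robot as it stands.
- The arm moves only by the tool step_arm, never from a script. Its argument "series" is a list that holds one entry, the list of rows, each a list of 7 numbers: the turn, a rotation vector about the tool's x, y, z as a fraction of full scale, then the shift along the tool's x, y, z as a fraction of full scale, then the closure, from 0 (fully open) to 1 (shut). In form: [[[ax, ay, az, tx, ty, tz, gripper], ...]]. A call has 1 to 12 rows; each row shifts and turns the commanded pose from where the row before left it, along the tool's axes as they then stand; what a row does not reach is not made up. Full scale, the value 1, is 150 mm for a shift and 45 degrees for a turn. A row lasts 1/10 s, in which the tool goes at most 50 mm and 8.59 degrees, less where a joint would pass 70% of its speed; a pose out of reach is approached as far as the arm can. A call with a number of a shift or a turn outside -1 to 1 is refused whole. A call with a gripper value outside its range is refused whole. The fingers move at their own pace and stop on an object; the grip force is fixed at half the most. Time passes only in rows, so rows that do not move let the fingers close. It gives the time, the measured TCP pose, the force, the opening and the grip force at its end, in the units of the state.
- ctrl.read_state(): the state, without advancing time (a new reading comes with each control period).
- ctrl.get_image(name): name is "scene" or "top" or "wrist"; returns a dict with "img" (384x512x3 uint8, red, green, blue), "fx", "fy", "cx", "cy" (pixels), "R" (3x3) and "t" (3): a world point X has camera coordinates R X + t. Camera axes: x right, y down, z forward; pixel columns grow to the right and rows downward; lengths in mm; the calibration is good to about 2 mm. A picture is of the moment at which its call begins. There is no depth.
- ctrl.finish_job(): hands the job in; it is judged then, once.
Trained networks look in a picture, given as the dict that the camera call returned (one of the last four; its "shot" number tells which), for a name from the list of things; names that differ only in an ending like _2 or _b are one class to them, and where a whole thing is asked for, a point or a joint stands for the part that bears it (a point fixed in the world has none). Each returns a list of dicts, best first, with "score" (0 to 1); they miss things now and then, are a little off and sometimes report something else, mostly with a low value. They report only what shows in the picture. A call takes as long as a camera call.
- ctrl.recognise(picture, thing): "centre" ([column, row] in pixels, amid what is visible of it).
The state is a dict: "clock": time; "qpos": joint angles; "qd": joint speeds; "tau": joint torques, N m; "eef_pos": TCP position; "tool_rot": TCP orientation; "force": force on the tool from outside, world axes, zero at the start; "torque": the same for the moment, N m; "width": finger opening in mm; "gripper_force": force on a finger pad.
Only numpy, scipy, OpenCV 4.12 (cv2) and the standard library are available. Lean on these libraries where they do the work, as an engineer would, in place of code of your own. Each camera call takes 0.05 s, during which the arm holds its last target. There are 200 camera calls.

## Working session

There is one attempt and no reset: what is moved stays moved. The work goes in short steps, Python scripts to look and compute and a tool call to move; the robot and the scene stay as the last step left them, time stands still between calls to the robot, and variables do not carry over. Pictures are saved under pics/ and viewed, at most 17 in all, crops included, and the job is handed in when it is done.

Besides the shell and the picture viewer there is one more tool, called after "Emit:" as name([rows], argument=value, ...), one row to a line, values as JSON. step_arm: Moves the arm, as the interface text tells. Shift numbers are shares of 150 mm and turn numbers shares of 45 degrees, none past 1 either way. Its arguments: {"type":"object","properties":{"series":{"type":"array","items":{"type":"array","items":{"type":"array","items":{"type":"number","minimum":-1,"maximum":1}}}}},"required":["series"]}

```bash
mkdir -p pics; ls
python3 - <<'E'
from cell import ctrl
import cv2
s=ctrl.read_state(); print({k:s[k] for k in("clock","eef_pos","tool_rot","force","width")})
for n in("top","scene"):
    p=ctrl.get_image(n); cv2.imwrite(f"pics/{n}0.png",p["img"][:,:,::-1])
    print(n,p["fx"],p["cx"],p["cy"],p["R"],p["t"])
    for o in("pan","w500_mid","w200_mid","w200dot_mid","w100_mid","mat","hygrometer","level","brush"):
        print(o,[(d["centre"],round(d["score"],2)) for d in ctrl.recognise(p,o)[:4]])
E
```

```text
pics
{'clock': 0.0, 'eef_pos': array([171.79592664, 626.24087369, 230.4095774 ]), 'tool_rot': array([-3.13972092e+00,  1.04335983e-05,  2.87381736e+00]), 'force': array([-0.89689463, -1.43641956, -0.06591515]), 'width': 85.40691565152719}
top 467.51511328663634 258.96947542957054 194.13188528506586 [[-0.00746792 -0.99994755  0.00700946]
 [-0.99182166  0.00651373 -0.12746512]
 [ 0.12741277 -0.00790404 -0.99181829]] [  27.06365231  632.30728656 1081.87163049]
pan [([347.4, 256.0], 0.89)]
w500_mid [([177.4, 208.7], 0.61)]
w200_mid []
w200dot_mid [([221.8, 218.1], 0.52)]
w100_mid []
mat [([197.4, 236.3], 0.94), ([220.3, 219.3], 0.21)]
hygrometer [([274.4, 139.0], 0.91)]
level [([334.5, 143.7], 0.57)]
brush [([215.7, 145.7], 0.75)]
scene 450.9739442345993 255.71314736060938 196.0249030793693 [[-0.88239401  0.47003367 -0.02119337]
 [ 0.26444246  0.45817451 -0.84861434]
 [-0.38916705 -0.75441664 -0.52858731]] [ 542.52736466  -98.15391759 1175.73480911]
pan [([265.4, 168.9], 0.85)]
w500_mid [([327.3, 275.8], 0.86), ([263.2, 169.6], 0.19)]
w200_mid [([377.5, 257.7], 0.67)]
w200dot_mid [([303.8, 238.3], 0.83), ([263.9, 167.4], 0.16)]
w100_mid [([344.7, 230.0], 0.68)]
mat [([338.0, 267.6], 0.56)]
hygrometer [([181.6, 232.7], 0.73)]
level [([159.5, 205.4], 0.51)]
brush [([211.9, 286.8], 0.96)]
```

View pics/top0.png

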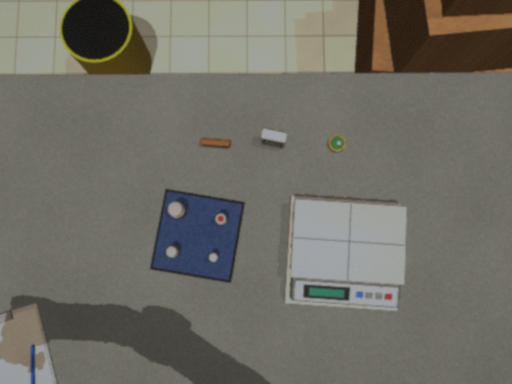

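View pics/scene0.png

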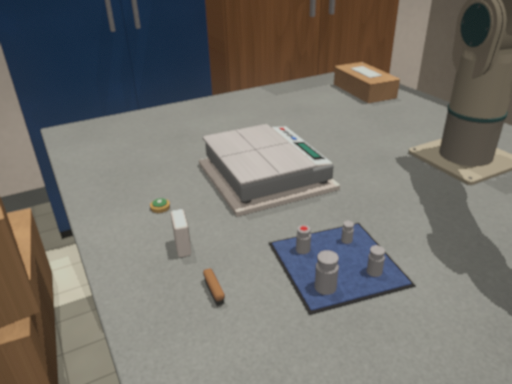

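The top view shows the 500 at (177,210), the dotted 200 at (221,219), the plain 200 at (172,252), the 100 at (213,258), and the pan cross at about (350,241). I'll enlarge a crop to get better pixels.

```bash
cat > h.py <<'E'
import numpy as np, cv2
from cell import ctrl
def ray(p,uv):
    d=p["R"].T@np.array([(uv[0]-p["cx"])/p["fx"],(uv[1]-p["cy"])/p["fy"],1]); return -p["R"].T@p["t"],d
def at(p,uv,z):
    c,d=ray(p,uv); return (c+d*(z-c[2])/d[2])
def proj(p,X):
    c=p["R"]@np.array(X)+p["t"]; return np.array([p["fx"]*c[0]/c[2]+p["cx"],p["fy"]*c[1]/c[2]+p["cy"]])
def save(p,name,box=None,k=1):
    im=p["img"][:,:,::-1]
    if box: x0,y0,x1,y1=box; im=im[y0:y1,x0:x1]
    cv2.imwrite("pics/"+name,cv2.resize(im,None,fx=k,fy=k,interpolation=cv2.INTER_CUBIC))
E
python3 - <<'E'
from h import *
p=ctrl.get_image("top"); save(p,"topc.png",(145,185,410,315),3)
np.set_printoptions(precision=1,suppress=True)
for n,uv,z in(("500",(177,209),73),("dot",(221,218),56),("200",(172,252),56),("100",(213,257),47),("pan",(349.5,241),80),("panL",(293,240),80),("panR",(405.5,242),80),("mat",(197.4,236),6),("hyg",(274,133),72)): print(n,at(p,uv,z))
q=ctrl.get_image("scene")
for n,uv,z in(("500",(328,258),73),("dot",(304,230),56),("200",(377.5,251),56),("100",(348.5,224),47),("pan",(265,157),80)): print(n,at(q,uv,z))
E
```

```text
500 [594.8 213.1  73. ]
dot [574.5 112.4  56. ]
200 [496.1 226.1  56. ]
100 [483.8 131.5  47. ]
pan [ 517.9 -183.4   80. ]
panL [521.1 -54.1  80. ]
panR [ 514.7 -311.8   80. ]
mat [534.7 173.6   6. ]
hyg [774.4 -13.9  72. ]
500 [599.  224.2  73. ]
dot [577.3 121.2  56. ]
200 [501.5 234.5  56. ]
100 [486.4 136.8  47. ]
pan [ 518.7 -131.7   80. ]
```

View pics/topc.png

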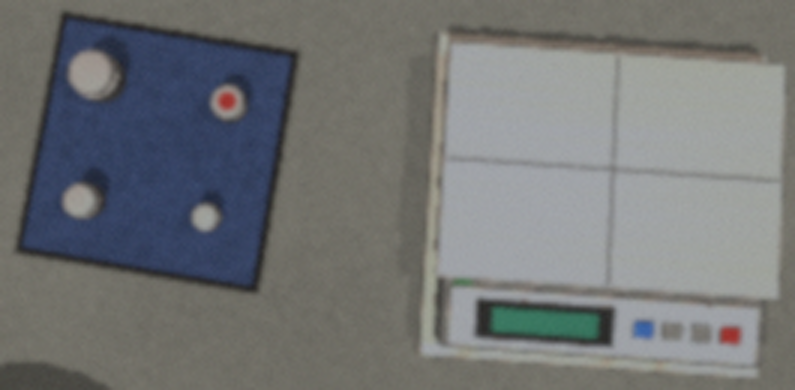

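Emit:
step_arm([
  [[0, 0, 0, -0.253, -0.193, -0.056, 0], [0, 0, 0, -0.253, -0.193, -0.056, 0], [0, 0, 0, -0.253, -0.193, -0.056, 0], [0, 0, 0, -0.253, -0.193, -0.056, 0], [0, 0, 0, -0.253, -0.193, -0.056, 0], [0, 0, 0, -0.253, -0.193, -0.056, 0], [0, 0, 0, -0.253, -0.193, -0.056, 0], [0, 0, 0, -0.253, -0.193, -0.056, 0], [0, 0, 0, -0.253, -0.193, -0.056, 0], [0, 0, 0, -0.253, -0.193, -0.056, 0], [0, 0, 0, -0.253, -0.193, -0.056, 0], [0, 0, 0, -0.253, -0.193, -0.056, 0]],
])

```text
clock: 2.3
eef_pos: [520.2, 169.7, 332.8]
tool_rot: [3.141, 0.0, 2.874]
force: [1.0, 0.3, 0.3]
width: 85.3
gripper_force: 0.0
```

Emit:
step_arm([
  [[0, 0, 0.175, 0, 0, 0, 0], [0, 0, 0.175, 0, 0, 0, 0], [0, 0, 0.175, 0, 0, 0, 0], [0, 0, 0.175, 0, 0, 0, 0], [0, 0, 0.175, 0, 0, 0, 0], [0, 0, 0.175, 0, 0, 0, 0], [0, 0, 0.175, 0, 0, 0, 0], [0, 0, 0.175, 0, 0, 0, 0], [0, 0, 0.175, 0, 0, 0, 0], [0, 0, 0.17, 0, 0, 0, 0], [0, 0, 0, 0, 0, 0, 0], [0, 0, 0, 0, 0, 0, 0]],
])

```text
clock: 3.5
eef_pos: [519.1, 171.5, 332.1]
tool_rot: [3.142, -0.0, 1.507]
force: [-0.5, 0.2, 0.6]
width: 85.3
gripper_force: 0.0
```

Run:
```python
from h import *
np.set_printoptions(precision=2,suppress=True)
s=ctrl.read_state(); print(s["clock"],s["eef_pos"],s["tool_rot"],s["qpos"],s["width"],s["force"])
p=ctrl.get_image("wrist"); save(p,"w1.png"); print(p["R"],p["t"],p["fx"],"cam",-p["R"].T@p["t"])
for o in("w500_mid","w200_mid","w200dot_mid","w100_mid","mat"):
    print(o,[(d["centre"],round(d["score"],2)) for d in ctrl.recognise(p,o)[:4]])
```

```text
3.5 [519.14 171.48 332.12] [ 3.14 -0.    1.51] [-0.69  0.41  0.47  1.68 -0.2   1.11 -0.23] 85.34514239242016 [-0.51  0.16  0.58]
[[ 1.   -0.06 -0.  ]
 [-0.06 -0.95  0.3 ]
 [-0.02 -0.3  -0.95]] [-506.31  124.65  538.01] 337.3008340630979 cam [523.32 248.73 475.  ]
w500_mid [([318.8, 106.0], 0.78)]
w200_mid [([243.0, 102.8], 0.7)]
w200dot_mid [([304.3, 184.3], 0.8)]
w100_mid [([440.9, 264.5], 0.54), ([237.2, 177.1], 0.53)]
mat [([267.9, 134.4], 0.86)]
```

View pics/w1.png

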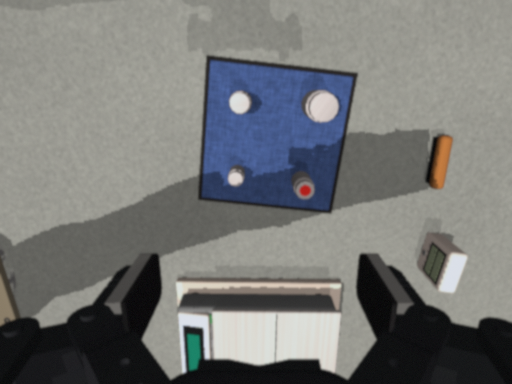

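The wrist view shows the 500's knob at (321,106), the plain 200's at (239,102), the 100's at (236,177) and the dot at (305,190), with the scale below between the fingers.

Run:
```python
from h import *
np.set_printoptions(precision=1,suppress=True)
p=ctrl.get_image("wrist"); save(p,"w1c.png",(195,50,365,220),3.4)
t=ctrl.get_image("top")
for n,uv,uv2,z in(("500",(321.5,106),(145+93/3,185+74/3),73),("dot",(305,190.5),(145+228/3,185+101/3),56),("200",(239.5,102),(145+81/3,185+200/3),56),("100",(236,176.5),(145+205/3,185+216/3),47)): print(n,at(p,uv,z),at(t,uv2,z))
f=lambda u,v:at(t,(145+u/3-.3,185+v/3-.3),80)
a=[f(613,169.5),f(446,158),f(780,181),f(618,57),f(608,284)]
print(a, np.arctan2(*(a[1]-a[2])[:2]),np.arctan2(*(a[3]-a[4])[1::-1]))
```

```text
500 [594.5 220.8  73. ] [593.3 215.4  73. ]
dot [575.  114.2  56. ] [572.9 112.4  56. ]
200 [499.2 230.8  56. ] [496.8 226.1  56. ]
100 [486.3 136.5  47. ] [483.8 130.8  47. ]
[array([ 517.4, -182.4,   80. ]), array([527.1, -55. ,  80. ]), array([ 507.8, -309.6,   80. ]), array([ 603.7, -189. ,   80. ]), array([ 431.4, -175.8,   80. ])] 0.07573267093981977 -0.07627162258805947
```

View pics/w1c.png

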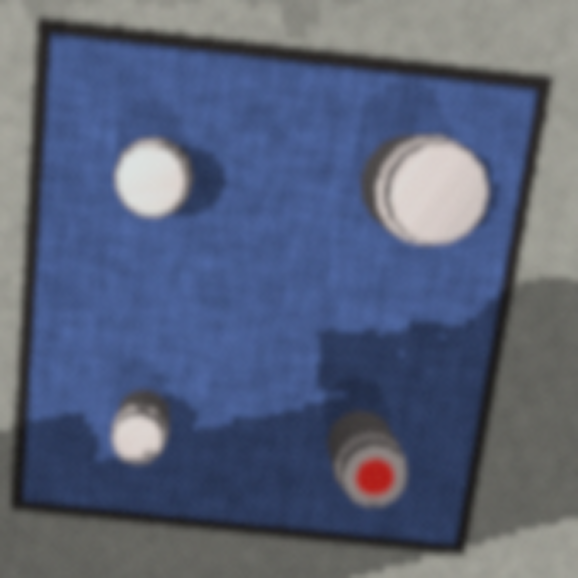

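Emit:
step_arm([
  [[0, 0, 0.015, 0.068, 0.097, 0.256, 0], [0, 0, 0, 0.068, 0.097, 0.256, 0], [0, 0, 0, 0.068, 0.097, 0.256, 0], [0, 0, 0, 0.068, 0.097, 0.256, 0], [0, 0, 0, 0.068, 0.097, 0.256, 0], [0, 0, 0, 0, 0, 0, 0], [0, 0, 0, 0, 0, 0, 0]],
])

```text
clock: 4.6
eef_pos: [595.2, 216.0, 139.7]
tool_rot: [-3.14, 0.001, 1.492]
force: [1.1, 0.2, -0.2]
width: 85.6
gripper_force: 0.0
```

```bash
cat >> h.py <<'E'
def go(x,y,z,yaw=1.495):
    s=ctrl.read_state(); e=s["eef_pos"]; w=s["tool_rot"][2]; d=np.array([x,y,z])-e
    c,n=np.cos(w),np.sin(w)
    t=np.array([c*d[0]+n*d[1],n*d[0]-c*d[1],-d[2]])/150
    r=(w-yaw)/(np.pi/4); print("eef",e.round(1),"rot",np.round(s["tool_rot"],3),"totals xyz",t.round(3),"turn",round(r,3),"min rows",np.linalg.norm(t)*3)
def blob(p,box):
    "bright-on-blue knob: centroid"
    x0,y0,x1,y1=box; im=p["img"][y0:y1,x0:x1].astype(int)
    m=((im[...,0]>im[...,2]-12)&(im.sum(2)>400)).astype(np.uint8)
    n,l,st,c=cv2.connectedComponentsWithStats(m); i=1+np.argmax(st[1:,4]); return c[i]+[x0,y0],st[i]
E
python3 - <<'E'
from h import *
p=ctrl.get_image("wrist"); save(p,"w2.png")
s=ctrl.read_state(); print(s["eef_pos"],s["tool_rot"])
print(proj(p,[595,218,73]),[(d["centre"],d["score"]) for d in ctrl.recognise(p,"w500_mid")])
E
```

```text
[596.0925762  216.0135562  141.33401133] [3.14044100e+00 3.93638901e-05 1.49107616e+00]
[259.39508764 204.94216301] [([265.2, 188.4], 0.78)]
```

View pics/w2.png

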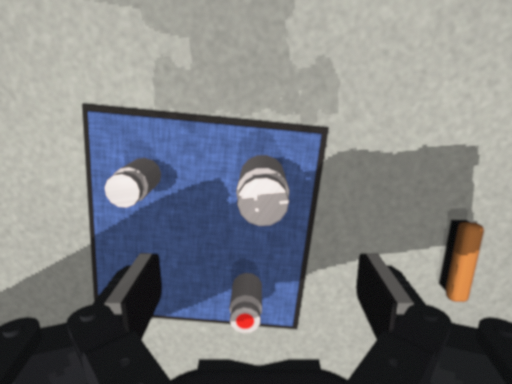

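The 500's knob top is centred near (263,201), with the fingertips at columns 160 and 358. That puts the weight about 2 mm off the tool axis, so I'll descend and grip.

Emit:
step_arm([
  [[0, 0, 0, 0.025, 0.005, 0.28, 0], [0, 0, 0, 0, 0, 0.28, 0], [0, 0, 0, 0, 0, 0.2, 0], [0, 0, 0, 0, 0, 0.08, 0], [0, 0, 0, 0, 0, 0, 0], [0, 0, 0, 0, 0, 0, 1], [0, 0, 0, 0, 0, 0, 1], [0, 0, 0, 0, 0, 0, 1], [0, 0, 0, 0, 0, 0, 1], [0, 0, 0, 0, 0, 0, 1], [0, 0, 0, 0, 0, 0, 1], [0, 0, 0, 0, 0, 0, 1]],
])

```text
clock: 5.9
eef_pos: [598.0, 220.7, 15.9]
tool_rot: [3.139, -0.001, 1.491]
force: [-1.4, 0.0, 7.2]
width: 37.0
gripper_force: 59.4
```

Run:
```python
from h import *
p=ctrl.get_image("wrist"); save(p,"w3.png")
s=ctrl.read_state(); print(s["eef_pos"],s["tool_rot"],s["width"],s["gripper_force"],s["force"])
```

```text
[597.91726004 220.62261645  15.85788533] [ 3.13917176e+00 -1.28923454e-03  1.49149884e+00] 36.890618565031545 59.357927441596985 [-0.22708619 -0.64857768  7.53358176]
```

View pics/w3.png

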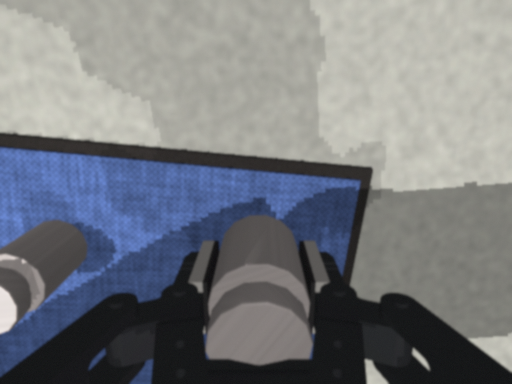

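Gripped at 37 mm with about 59 N. The weight sits centred between the pads at column 259, so I'll lift it and carry it over the pan.

Emit:
step_arm([
  [[0, 0, 0, 0, 0, -0.2, 1], [0, 0, 0, 0, 0, -0.3, 1], [0, 0, 0, -0.15, -0.01, -0.23, 1], [0, 0, 0, -0.26, -0.03, -0.16, 1], [0, 0, 0, -0.26, -0.03, -0.15, 1], [0, 0, 0, -0.26, -0.03, -0.15, 1], [0, 0, 0, -0.26, -0.03, -0.15, 1], [0, 0, 0, -0.26, -0.03, -0.15, 1], [0, 0, 0, -0.26, -0.03, -0.15, 1], [0, 0, 0, -0.26, -0.03, -0.15, 1], [0, 0, 0, -0.26, -0.03, -0.15, 1], [0, 0, 0, -0.26, -0.03, -0.15, 1]],
])

```text
clock: 7.15
eef_pos: [523.7, -149.9, 328.1]
tool_rot: [-3.14, -0.001, 1.491]
force: [0.8, -0.0, -5.9]
width: 36.8
gripper_force: 61.6
```

Emit:
step_arm([
  [[0, 0, 0, -0.2, 0, 0, 1], [0, 0, 0, -0.1, 0, 0, 1], [0, 0, 0, 0, 0, 0, 1], [0, 0, 0, 0, 0, 0, 1]],
])

```text
clock: 7.55
eef_pos: [521.4, -191.7, 326.5]
tool_rot: [-3.139, -0.002, 1.492]
force: [-0.9, 0.7, -5.8]
width: 36.6
gripper_force: 61.8
```

Run:
```python
from h import *
p=ctrl.get_image("wrist"); save(p,"w4.png"); np.save("w4.npy",p,allow_pickle=True)
s=ctrl.read_state(); print(s["eef_pos"],s["tool_rot"],s["width"],s["qpos"],s["force"])
print(proj(p,[517.4,-182.4,80]),proj(p,[521,-178,80]))
```

```text
[ 521.7051914  -191.11782048  326.54039145] [-3.13951103e+00 -2.29538167e-03  1.49388014e+00] 36.45639961670492 [-0.01165619  0.42755862  0.46824094  1.65926693 -0.21233066  1.10804002
  0.43922192] [-0.74912281  0.93932157 -4.67248574]
[255.82835773 147.36144892] [258.62348147 143.35987292]
```

View pics/w4.png

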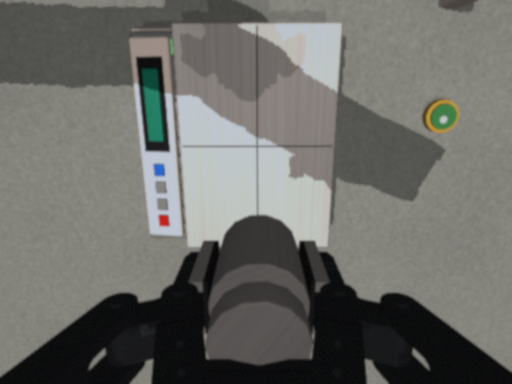

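The cross shows at (257.5,146) and the held weight's foot edge peaks at row ~216. Next I'll compute the pan's pose and how far the weight sits off-centre in the hand.

Run:
```python
from h import *
np.set_printoptions(precision=1,suppress=True)
p=np.load("w4.npy",allow_pickle=True).item()
print("cross",at(p,(257.5,146),80))
a,b=at(p,(182.5,146),80),at(p,(332.5,146.5),80); c,d=at(p,(257.5,24),80),at(p,(257.5,205),80); print(a,b,c,d,np.arctan2((b-a)[1],(b-a)[0]),-np.arctan2((c-d)[0],(c-d)[1]))
e=np.array([521.5,-191.5,326.5]); 
# silhouette of the foot circle for candidate y offsets
th=np.linspace(0,6.28,180)
for dy in(-4,-2,0,2,4,6):
    q=np.array([proj(p,[e[0]+19*np.cos(t),e[1]+dy+19*np.sin(t),e[2]-10]) for t in th]); k=q[:,1].argmin(); print(dy,q[k],q[:,0].min(),q[:,0].max())
g=p["img"].astype(int).sum(2); print(g[205:228,258])
```

```text
cross [ 519.5 -181.    80. ]
[ 432.6 -174.3   80. ] [ 606.2 -188.2   80. ] [529.5 -53.   80. ] [ 513.8 -253.4   80. ] -0.08033842119573087 -0.07844415225692447
-4 [260.5 218.8] 223.3638547610562 298.6958578433357
-2 [260.2 214.9] 222.93145144750602 298.5290427710113
0 [259.9 211.1] 222.49598775617565 298.3610466461853
2 [259.6 207.2] 222.05743108148437 298.1918568815023
4 [259.2 203.3] 221.615748353024 298.021460710098
6 [258.9 199.4] 221.17090602724434 297.84984518238906
[488 488 488 488 488 488 484 482 464 398 292 202 164 160 161 163 158 163
 157 159 163 163 162]
```

Emit:
step_arm([
  [[0, 0, 0, 0.04, -0.01, 0.2, 1], [0, 0, 0, 0.039, -0.01, 0.3, 1], [0, 0, 0, 0, 0, 0.3, 1], [0, 0, 0, 0, 0, 0.3, 1], [0, 0, 0, 0, 0, 0.23, 1], [0, 0, 0, 0, 0, 0.13, 1], [0, 0, 0, 0, 0, 0.05, 1], [0, 0, 0, 0, 0, 0.02, 1], [0, 0, 0, 0, 0, 0, 1], [0, 0, 0, 0, 0, 0, 1], [0, 0, 0, 0, 0, 0, 1]],
])

```text
clock: 8.7
eef_pos: [520.5, -181.7, 99.3]
tool_rot: [3.139, 0.0, 1.492]
force: [-0.0, 1.1, -4.7]
width: 37.2
gripper_force: 61.6
```

```bash
python3 -c "
from h import *
go(519.5,-179.5,90)"
```

```text
eef [ 520.5 -181.7   99.3] rot [3.139 0.    1.492] totals xyz [ 0.014 -0.008  0.062] turn -0.004 min rows 0.19126640968602776
```

Emit:
step_arm([
  [[0, 0, 0, 0.012, -0.007, 0.015, 1], [0, 0, 0, 0, 0, 0.015, 1], [0, 0, 0, 0, 0, 0.015, 1], [0, 0, 0, 0, 0, 0.01, 1], [0, 0, 0, 0, 0, 0, 1], [0, 0, 0, 0, 0, 0, 1]],
])

```text
clock: 9.3
eef_pos: [518.6, -179.7, 89.9]
tool_rot: [-3.141, -0.0, 1.491]
force: [-0.8, 0.4, -1.8]
width: 36.8
gripper_force: 62.1
```

Emit:
step_arm([
  [[0, 0, 0, 0, 0, 0.005, 1], [0, 0, 0, 0, 0, 0, 1], [0, 0, 0, 0, 0, 0, 1]],
])

```text
clock: 9.6
eef_pos: [518.6, -179.7, 89.9]
tool_rot: [3.141, -0.0, 1.491]
force: [-2.0, 1.4, 4.8]
width: 36.7
gripper_force: 62.7
```

Emit:
step_arm([
  [[0, 0, 0, 0, 0, 0, 0.4], [0, 0, 0, 0, 0, 0, 0.2], [0, 0, 0, 0, 0, 0, 0.2], [0, 0, 0, 0, 0, 0, 0.2], [0, 0, 0, 0, 0, -0.1, 0.2], [0, 0, 0, 0, 0, -0.3, 0.2], [0, 0, 0, 0, 0, -0.3, 0.2], [0, 0, 0, 0, 0, -0.3, 0], [0, 0, 0, 0, 0, -0.3, 0], [0, 0, 0, 0, 0, -0.2, 0], [0, 0, 0, 0, 0, 0, 0], [0, 0, 0, 0, 0, 0, 0]],
])

```text
clock: 10.8
eef_pos: [518.8, -179.5, 314.3]
tool_rot: [3.141, -0.0, 1.492]
force: [-0.9, 0.7, -0.6]
width: 85.7
gripper_force: 0.0
```

Run:
```python
from h import *
p=ctrl.get_image("wrist"); save(p,"w5.png",(120,10,390,240),2.6); np.save("w5.npy",p,allow_pickle=True)
print("pred",proj(p,[519,-181,147]),proj(p,[519,-181,80]))
go(499.5,231,290)
```

```text
pred [259.69946087 172.4165296 ] [259.48725635 157.8910992 ]
eef [ 518.2 -179.2  313.3] rot [-3.140e+00 -1.000e-03  1.492e+00] totals xyz [ 2.716 -0.34   0.155] turn -0.004 min rows 8.226355371522079
```

View pics/w5.png

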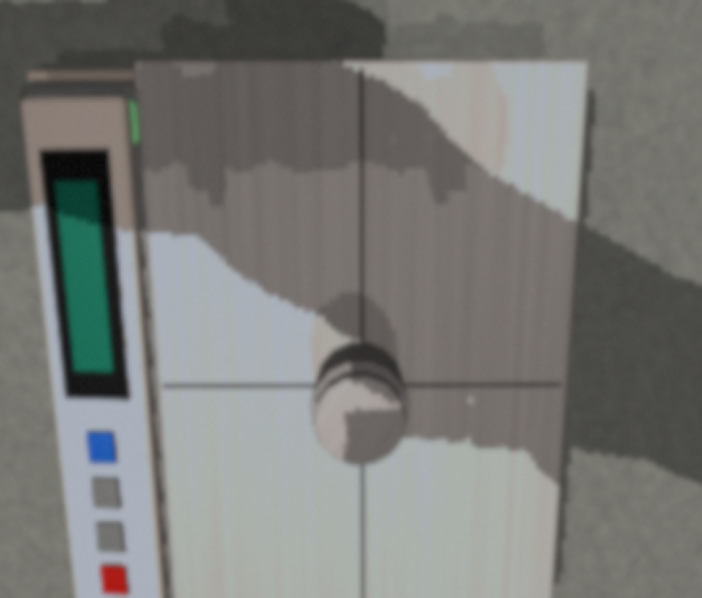

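The knob centre is at about (258.8,171.5) and the cross at (259,157.7). That puts the 500 within about 1 mm of the cross. Next is the plain 200.

Emit:
step_arm([
  [[0, 0, 0, 0.15, -0.028, 0.06, 0], [0, 0, 0, 0.235, -0.028, 0.1, 0], [0, 0, 0, 0.235, -0.028, 0.1, 0], [0, 0, 0, 0.235, -0.028, 0.1, 0], [0, 0, 0, 0.235, -0.028, 0.1, 0], [0, 0, 0, 0.235, -0.028, 0.1, 0], [0, 0, 0, 0.235, -0.028, 0.1, 0], [0, 0, 0, 0.235, -0.028, 0.1, 0], [0, 0, 0, 0.235, -0.028, 0.1, 0], [0, 0, 0, 0.235, -0.028, 0.1, 0], [0, 0, 0, 0.235, -0.028, 0.1, 0], [0, 0, 0, 0.216, -0.028, 0.1, 0]],
])

```text
clock: 12.05
eef_pos: [499.1, 231.6, 137.7]
tool_rot: [-3.139, 0.002, 1.492]
force: [1.0, -0.2, -0.0]
width: 85.5
gripper_force: 0.0
```

Emit:
step_arm([
  [[0, 0, 0, 0, 0, 0, 0], [0, 0, 0, 0, 0, 0, 0]],
])

```text
clock: 12.25
eef_pos: [499.2, 230.2, 138.2]
tool_rot: [-3.138, 0.003, 1.493]
force: [0.2, -1.1, -1.0]
width: 85.4
gripper_force: 0.0
```

Run:
```python
from h import *
p=ctrl.get_image("wrist"); save(p,"w6.png")
go(499.8,231,10)
print(proj(p,[499.8,231,56]),[(d["centre"],d["score"]) for d in ctrl.recognise(p,"w200_mid")])
```

```text
eef [500.1 229.1 139. ] rot [-3.140e+00  2.000e-03  1.491e+00] totals xyz [ 0.013 -0.003  0.86 ] turn -0.005 min rows 2.5804221736230253
[260.87828876 198.79094256] [([259.0, 195.1], 0.92)]
```

View pics/w6.png

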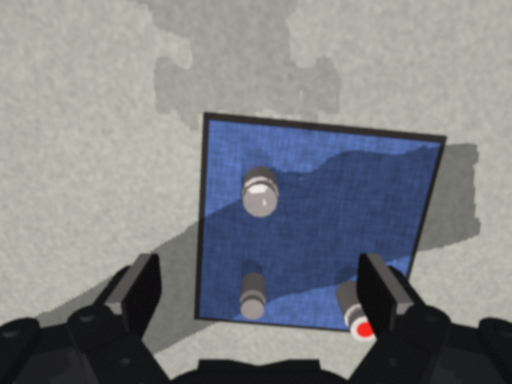

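The plain 200's knob top is at (260,199), within 1 px of the prediction. Descending and gripping.

Emit:
step_arm([
  [[0, 0, 0, 0.008, 0, 0.29, 0], [0, 0, 0, 0, 0, 0.29, 0], [0, 0, 0, 0, 0, 0.2, 0], [0, 0, 0, 0, 0, 0.075, 0], [0, 0, 0, 0, 0, 0, 0], [0, 0, 0, 0, 0, 0, 1], [0, 0, 0, 0, 0, 0, 1], [0, 0, 0, 0, 0, 0, 1], [0, 0, 0, 0, 0, 0, 1], [0, 0, 0, 0, 0, 0, 1], [0, 0, 0, 0, 0, 0, 1], [0, 0, 0, 0, 0, 0, 1]],
])

```text
clock: 13.55
eef_pos: [501.0, 232.1, 13.1]
tool_rot: [3.141, -0.001, 1.492]
force: [-1.9, -0.1, 7.0]
width: 26.6
gripper_force: 58.6
```

Emit:
step_arm([
  [[0, 0, 0, 0, 0, 0, 1]],
])

```text
clock: 13.65
eef_pos: [501.0, 232.1, 13.1]
tool_rot: [3.141, -0.001, 1.492]
force: [-1.5, -0.1, 7.8]
width: 26.5
gripper_force: 58.6
```

Run:
```python
from h import *
a=-0.079; ux=np.array([np.cos(a),np.sin(a)]); uy=np.array([-np.sin(a),np.cos(a)]); c=np.array([519.3,-180.7])
print("L",c+65*uy,"R",c-65*uy)
L=c+65*uy; go(*L,250)
```

```text
L [ 524.42966041 -115.90272703] R [ 514.17033959 -245.49727297]
eef [501.  232.1  13.1] rot [ 3.141e+00 -1.000e-03  1.492e+00] totals xyz [-2.3    0.339 -1.579] turn -0.004 min rows 8.432487019736651
```

Emit:
step_arm([
  [[0, 0, 0, 0, 0, -0.15, 1], [0, 0, 0, 0, 0, -0.3, 1], [0, 0, 0, -0.1, 0.01, -0.3, 1], [0, 0, 0, -0.25, 0.04, -0.2, 1], [0, 0, 0, -0.3, 0.04, -0.1, 1], [0, 0, 0, -0.3, 0.04, -0.1, 1], [0, 0, 0, -0.3, 0.04, -0.03, 1], [0, 0, 0, -0.3, 0.05, 0, 1], [0, 0, 0, -0.3, 0.05, 0, 1], [0, 0, 0, -0.27, 0.05, 0, 1], [0, 0, 0, -0.15, 0.02, 0, 1], [0, 0, 0, 0, 0, 0, 1]],
])

```text
clock: 14.85
eef_pos: [524.2, -116.9, 189.3]
tool_rot: [3.141, 0.003, 1.485]
force: [-0.2, -0.5, -1.9]
width: 26.1
gripper_force: 59.3
```

Emit:
step_arm([
  [[0, 0, 0, 0, 0, 0, 1], [0, 0, 0, 0, 0, 0, 1]],
])

```text
clock: 15.05
eef_pos: [524.5, -110.1, 188.7]
tool_rot: [-3.141, -0.001, 1.493]
force: [-0.0, 0.4, -2.7]
width: 26.2
gripper_force: 59.3
```

Run:
```python
from h import *
p=ctrl.get_image("wrist"); e=ctrl.read_state()["eef_pos"]
go(524.4,-115,87)
th=np.linspace(0,6.28,180)
for dy in(-4,-2,0,2):
    q=np.array([proj(p,[e[0]+14*np.cos(t),e[1]+dy+14*np.sin(t),e[2]-7]) for t in th]); print(dy,q[:,1].min().round(1))
g=p["img"].astype(int).sum(2); print(g[195:245,258])
```

```text
eef [ 524.6 -110.   188.7] rot [-3.141e+00 -1.000e-03  1.494e+00] totals xyz [-0.033  0.001  0.678] turn -0.001 min rows 2.037168134808458
-4 230.8
-2 227.0
0 223.2
2 219.4
[351 351 354 351 352 351 352 353 352 351 351 350 351 349 350 350 350 357
 367 402 468 518 535 535 538 541 538 538 538 538 532 520 492 422 323 223
 184 177 174 177 176 173 180 176 179 178 181 179 176 178]
```

Emit:
step_arm([
  [[0, 0, 0, -0.023, 0.001, 0.2, 1], [0, 0, 0, 0, 0, 0.25, 1], [0, 0, 0, 0, 0, 0.13, 1], [0, 0, 0, 0, 0, 0.05, 1], [0, 0, 0, 0, 0, 0.015, 1], [0, 0, 0, 0, 0, 0.01, 1], [0, 0, 0, 0, 0, 0, 1], [0, 0, 0, 0, 0, 0, 1]],
])

```text
clock: 15.9
eef_pos: [525.3, -115.3, 91.5]
tool_rot: [3.14, 0.0, 1.492]
force: [0.2, 0.1, -2.2]
width: 26.2
gripper_force: 59.4
```

```bash
python3 -c "
from h import *
go(524.4,-113.3,87)"
```

```text
eef [ 525.3 -115.3   91.5] rot [3.14  0.    1.492] totals xyz [ 0.013 -0.007  0.03 ] turn -0.004 min rows 0.10122295469666928
```

Emit:
step_arm([
  [[0, 0, 0, 0.01, -0.005, 0.01, 1], [0, 0, 0, 0, 0, 0.01, 1], [0, 0, 0, 0, 0, 0.007, 1], [0, 0, 0, 0, 0, 0, 1], [0, 0, 0, 0, 0, 0, 1]],
])

```text
clock: 16.4
eef_pos: [524.0, -113.5, 87.1]
tool_rot: [3.141, -0.001, 1.492]
force: [-1.8, 1.8, 6.4]
width: 26.3
gripper_force: 60.3
```

Emit:
step_arm([
  [[0, 0, 0, 0, 0, 0, 0.6], [0, 0, 0, 0, 0, 0, 0.4], [0, 0, 0, 0, 0, 0, 0.3], [0, 0, 0, 0, 0, 0, 0.3], [0, 0, 0, 0, 0, -0.1, 0.3], [0, 0, 0, 0, 0, -0.25, 0.3], [0, 0, 0, 0, 0, -0.3, 0.2], [0, 0, 0, 0, 0, -0.2, 0], [0, 0, 0, 0, 0, 0, 0], [0, 0, 0, 0, 0, 0, 0]],
])

```text
clock: 17.4
eef_pos: [524.1, -113.6, 214.4]
tool_rot: [3.141, -0.0, 1.492]
force: [0.2, 0.3, 0.1]
width: 85.5
gripper_force: 0.0
```

Run:
```python
from h import *
p=ctrl.get_image("wrist"); save(p,"w7.png")
go(575,114,140)
print("pred knob top",proj(p,[524.4,-115.9,130]))
print(ctrl.recognise(p,"w200_mid"))
```

```text
eef [ 523.4 -113.3  213.4] rot [-3.14  -0.     1.492] totals xyz [1.538 0.223 0.489] turn -0.004 min rows 4.887947495380772
pred knob top [260.27959028 202.26523526]
[{'centre': [259.9, 193.2], 'score': 0.6}]
```

View pics/w7.png

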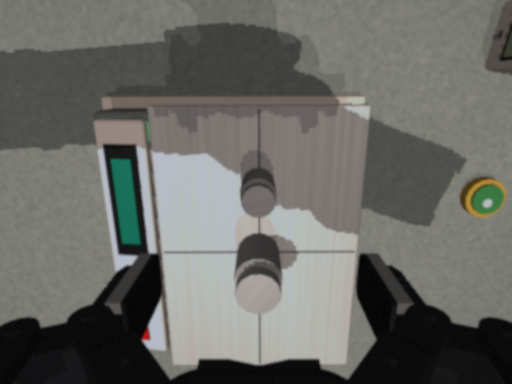

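The plain 200's knob top is at (258.5,200.5) against a predicted (260.3,202.3), so it's within about 1 mm. Next is the dotted one.

Emit:
step_arm([
  [[0, 0, 0, 0.15, 0.02, 0.0, 0], [0, 0, 0, 0.23, 0.033, 0.0, 0], [0, 0, 0, 0.25, 0.035, 0.09, 0], [0, 0, 0, 0.25, 0.035, 0.1, 0], [0, 0, 0, 0.25, 0.035, 0.1, 0], [0, 0, 0, 0.25, 0.035, 0.1, 0], [0, 0, 0, 0.158, 0.03, 0.1, 0], [0, 0, 0, 0, 0, 0, 0], [0, 0, 0, 0, 0, 0, 0], [0, 0, 0, 0, 0, 0, 0]],
])

```text
clock: 18.5
eef_pos: [575.3, 111.6, 140.3]
tool_rot: [-3.141, 0.002, 1.489]
force: [-0.3, -0.4, 0.8]
width: 85.4
gripper_force: 0.0
```

Run:
```python
from h import *
p=ctrl.get_image("wrist"); save(p,"w8.png")
im=p["img"].astype(int); m=(im[...,0]>130)&(im[...,1]<80)&(im[...,2]<80); m[250:]=0
v,u=np.nonzero(m); print(len(u)); X=at(p,(u.mean(),v.mean()),56); print(u.mean(),v.mean(),X)
go(X[0],X[1]+.5,11)
```

```text
282
258.79432624113474 194.44326241134752 [574.83787422 115.05425291  56.        ]
eef [575.6 111.6 140.7] rot [3.142e+00 1.000e-03 1.489e+00] totals xyz [ 0.026 -0.007  0.865] turn -0.008 min rows 2.5950101875885623
```

Emit:
step_arm([
  [[0, 0, -0.008, 0.024, -0.003, 0.29, 0], [0, 0, 0, 0, 0, 0.29, 0], [0, 0, 0, 0, 0, 0.2, 0], [0, 0, 0, 0, 0, 0.08, 0], [0, 0, 0, 0, 0, 0, 0], [0, 0, 0, 0, 0, 0, 1], [0, 0, 0, 0, 0, 0, 1], [0, 0, 0, 0, 0, 0, 1], [0, 0, 0, 0, 0, 0, 1], [0, 0, 0, 0, 0, 0, 1], [0, 0, 0, 0, 0, 0, 1], [0, 0, 0, 0, 0, 0, 1]],
])

```text
clock: 19.75
eef_pos: [576.0, 117.5, 12.9]
tool_rot: [3.14, -0.001, 1.498]
force: [-1.5, 1.0, 7.2]
width: 26.3
gripper_force: 58.6
```

```bash
python3 -c "
from h import *
go(514.2,-244,230); print(ctrl.read_state()['width'])"
```

```text
eef [576.  117.5  12.9] rot [ 3.140e+00 -1.000e-03  1.498e+00] totals xyz [-2.434 -0.235 -1.448] turn 0.004 min rows 8.524094970492396
26.348233642024155
```

Emit:
step_arm([
  [[0, 0, 0, 0, 0, -0.15, 1], [0, 0, 0, 0, 0, -0.3, 1], [0, 0, 0, -0.1, -0.01, -0.3, 1], [0, 0, 0, -0.2, -0.02, -0.25, 1], [0, 0, 0, -0.25, -0.025, -0.2, 1], [0, 0, 0, -0.28, -0.03, -0.15, 1], [0, 0, 0, -0.3, -0.03, -0.1, 1], [0, 0, 0, -0.31, -0.03, 0, 1], [0, 0, 0, -0.31, -0.03, 0, 1], [0, 0, 0, -0.31, -0.03, 0, 1], [0, 0, 0, -0.25, -0.02, 0, 1], [0, 0, 0, -0.124, -0.01, 0, 1]],
])

```text
clock: 20.95
eef_pos: [511.6, -249.0, 229.4]
tool_rot: [-3.141, 0.002, 1.492]
force: [0.8, 0.7, -1.5]
width: 26.8
gripper_force: 59.3
```

Emit:
step_arm([
  [[0, 0, 0, 0, 0, 0, 1], [0, 0, 0, 0, 0, 0, 1], [0, 0, 0, 0, 0, 0, 1]],
])

```text
clock: 21.25
eef_pos: [514.0, -242.4, 228.8]
tool_rot: [-3.141, -0.001, 1.5]
force: [0.9, 0.2, -2.9]
width: 26.5
gripper_force: 59.3
```

Run:
```python
from h import *
p=ctrl.get_image("wrist"); e=ctrl.read_state()["eef_pos"]
go(514.2,-243.5,87)
th=np.linspace(0,6.28,180)
for dy in(-4,-2,0,2):
    q=np.array([proj(p,[e[0]+14*np.cos(t),e[1]+dy+14*np.sin(t),e[2]-7]) for t in th]); print(dy,q[:,1].min().round(1))
g=p["img"].astype(int).sum(2); print(g[205:245,258])
```

```text
eef [ 514.  -242.4  228.9] rot [-3.141e+00 -1.000e-03  1.500e+00] totals xyz [-0.007  0.002  0.946] turn 0.007 min rows 2.8376180531273034
-4 231.1
-2 227.3
0 223.5
2 219.6
[506 502 506 503 505 503 503 503 503 504 506 504 500 502 500 505 504 502
 505 502 502 502 491 458 364 246 171 158 152 152 154 153 154 152 151 155
 153 151 154 153]
```

Emit:
step_arm([
  [[0, 0, 0.007, -0.003, 0.001, 0.2, 1], [0, 0, 0, 0, 0, 0.28, 1], [0, 0, 0, 0, 0, 0.25, 1], [0, 0, 0, 0, 0, 0.13, 1], [0, 0, 0, 0, 0, 0.045, 1], [0, 0, 0, 0, 0, 0.01, 1], [0, 0, 0, 0, 0, 0, 1], [0, 0, 0, 0, 0, 0, 1], [0, 0, 0, 0, 0, 0, 1]],
])

```text
clock: 22.2
eef_pos: [514.5, -245.1, 93.0]
tool_rot: [3.139, 0.001, 1.493]
force: [-0.0, 0.3, -3.0]
width: 26.5
gripper_force: 59.4
```

```bash
python3 -c "
from h import *
go(514.2,-243,86.5)"
```

```text
eef [ 514.5 -245.1   93. ] rot [3.139e+00 1.000e-03 1.493e+00] totals xyz [ 0.014 -0.003  0.043] turn -0.003 min rows 0.1362550360930868
```

Emit:
step_arm([
  [[0, 0, 0, 0.012, -0.002, 0.012, 1], [0, 0, 0, 0, 0, 0.012, 1], [0, 0, 0, 0, 0, 0.012, 1], [0, 0, 0, 0, 0, 0.003, 1], [0, 0, 0, 0, 0, 0, 1], [0, 0, 0, 0, 0, 0, 1]],
])

```text
clock: 22.8
eef_pos: [513.7, -242.8, 86.9]
tool_rot: [3.141, -0.001, 1.492]
force: [-2.2, 1.6, 6.7]
width: 26.2
gripper_force: 60.7
```

Contact is made, so I'll release and rise.

Emit:
step_arm([
  [[0, 0, 0, 0, 0, 0, 0.6], [0, 0, 0, 0, 0, 0, 0.4], [0, 0, 0, 0, 0, 0, 0.3], [0, 0, 0, 0, 0, 0, 0.3], [0, 0, 0, 0, 0, -0.1, 0.3], [0, 0, 0, 0, 0, -0.25, 0.3], [0, 0, 0, 0, 0, -0.3, 0.2], [0, 0, 0, 0, 0, -0.3, 0], [0, 0, 0, 0, 0, -0.2, 0], [0, 0, 0, 0, 0, 0, 0], [0, 0, 0, 0, 0, 0, 0]],
])

```text
clock: 23.9
eef_pos: [513.7, -242.9, 258.7]
tool_rot: [3.141, -0.0, 1.492]
force: [-1.0, -0.0, -1.0]
width: 85.5
gripper_force: 0.0
```

Run:
```python
from h import *
p=ctrl.get_image("wrist"); save(p,"w9.png")
go(486.3,136.5,140)
print("pred dot",proj(p,[514.2,-245.5,130]),"500 knob",proj(p,[519,-180.6,147]),"plain",proj(p,[524.4,-115.9,130]))
```

```text
eef [ 513.  -242.5  257.6] rot [-3.140e+00 -1.000e-03  1.492e+00] totals xyz [ 2.505 -0.376  0.784] turn -0.003 min rows 7.954178457984613
pred dot [260.34909688 185.10587047] 500 knob [260.28803332 106.45668207] plain [260.82165395  12.53495929]
```

View pics/w9.png

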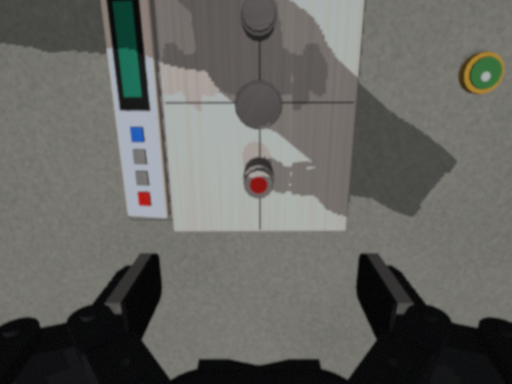

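The dot is at (259,184.5), the 500's knob at (258.5,105) and the plain 200 at (259,13). All are within about 1 mm of plan. Now the 100.

Emit:
step_arm([
  [[0, 0, 0, 0.12, -0.02, 0, 0], [0, 0, 0, 0.22, -0.033, 0, 0], [0, 0, 0, 0.28, -0.043, 0.0, 0], [0, 0, 0, 0.28, -0.043, 0.1, 0], [0, 0, 0, 0.28, -0.043, 0.12, 0], [0, 0, 0, 0.28, -0.043, 0.12, 0], [0, 0, 0, 0.28, -0.043, 0.12, 0], [0, 0, 0, 0.28, -0.043, 0.12, 0], [0, 0, 0, 0.27, -0.04, 0.12, 0], [0, 0, 0, 0.215, -0.025, 0.08, 0], [0, 0, 0, 0, 0, 0, 0], [0, 0, 0, 0, 0, 0, 0]],
])

```text
clock: 25.15
eef_pos: [485.4, 136.1, 139.8]
tool_rot: [-3.138, 0.002, 1.494]
force: [-1.0, -1.1, -0.1]
width: 85.4
gripper_force: 0.0
```

Emit:
step_arm([
  [[0, 0, 0, 0, 0, 0, 0], [0, 0, 0, 0, 0, 0, 0]],
])

```text
clock: 25.35
eef_pos: [487.0, 134.3, 141.5]
tool_rot: [3.141, 0.001, 1.489]
force: [-0.1, 0.4, -0.4]
width: 85.4
gripper_force: 0.0
```

Run:
```python
from h import *
p=ctrl.get_image("wrist"); save(p,"w10.png",(180,120,340,240),4)
print("pred",proj(p,[486.3,136.5,47]),[(d["centre"],d["score"]) for d in ctrl.recognise(p,"w100_mid")])
print(at(p,(258,196),47),at(p,(260,200),47))
go(486.3,136.5,18)
```

```text
pred [258.47358922 191.99169091] [([257.7, 190.0], 0.93)]
[485.69958068 133.42132181  47.        ] [486.92948098 130.17824264  47.        ]
eef [487.1 134.8 141.7] rot [3.141 0.    1.49 ] totals xyz [ 0.011 -0.006  0.825] turn -0.006 min rows 2.475215338635053
```

View pics/w10.png

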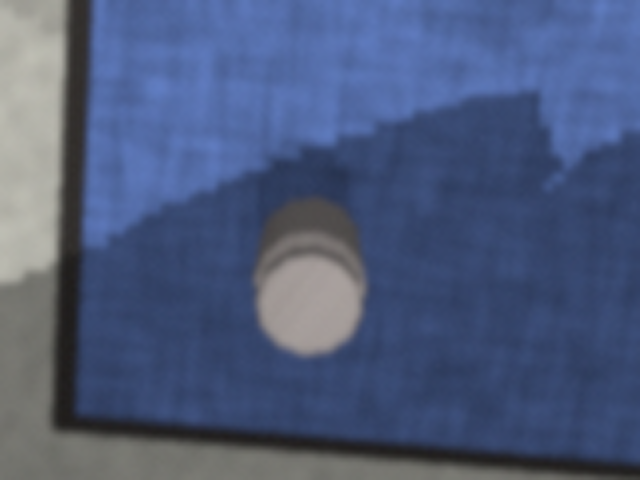

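The 100's knob top is at (257.3,196), which gives about (485.5,133.5). I'll descend to grip its upper body.

Emit:
step_arm([
  [[0, 0, -0.004, -0.003, -0.007, 0.29, 0], [0, 0, 0, 0, 0, 0.29, 0], [0, 0, 0, 0, 0, 0.21, 0], [0, 0, 0, 0, 0, 0.08, 0], [0, 0, 0, 0, 0, 0, 0], [0, 0, 0, 0, 0, 0, 1], [0, 0, 0, 0, 0, 0, 1], [0, 0, 0, 0, 0, 0, 1], [0, 0, 0, 0, 0, 0, 1], [0, 0, 0, 0, 0, 0, 1], [0, 0, 0, 0, 0, 0, 1], [0, 0, 0, 0, 0, 0, 1]],
])

```text
clock: 26.65
eef_pos: [486.2, 136.0, 12.0]
tool_rot: [3.14, -0.001, 1.496]
force: [-0.5, -0.9, 7.7]
width: 20.5
gripper_force: 58.3
```

```bash
python3 -c "
from h import *
go(518.6,-178,230); print(ctrl.read_state()['width'])"
```

```text
eef [486.2 136.   12. ] rot [ 3.140e+00 -1.000e-03  1.496e+00] totals xyz [-2.071  0.372 -1.454] turn 0.001 min rows 7.672973517737699
20.45643086063825
```

Emit:
step_arm([
  [[0, 0, 0, 0, 0, -0.15, 1], [0, 0, 0, 0, 0, -0.3, 1], [0, 0, 0, -0.1, 0.02, -0.3, 1], [0, 0, 0, -0.2, 0.03, -0.25, 1], [0, 0, 0, -0.25, 0.045, -0.2, 1], [0, 0, 0, -0.28, 0.05, -0.15, 1], [0, 0, 0, -0.3, 0.055, -0.1, 1], [0, 0, 0, -0.3, 0.055, 0, 1], [0, 0, 0, -0.28, 0.05, 0, 1], [0, 0, 0, -0.22, 0.04, 0, 1], [0, 0, 0, -0.141, 0.027, 0, 1], [0, 0, 0, 0, 0, 0, 1]],
])

```text
clock: 27.85
eef_pos: [517.3, -182.6, 228.8]
tool_rot: [3.141, 0.003, 1.49]
force: [-0.0, 0.3, -1.6]
width: 20.0
gripper_force: 58.8
```

Emit:
step_arm([
  [[0, 0, 0, 0, 0, 0, 1], [0, 0, 0, 0, 0, 0, 1], [0, 0, 0, 0, 0, 0, 1]],
])

```text
clock: 28.15
eef_pos: [518.0, -176.7, 228.4]
tool_rot: [-3.141, -0.001, 1.498]
force: [0.2, 0.8, -0.3]
width: 19.8
gripper_force: 58.8
```

Run:
```python
from h import *
p=ctrl.get_image("wrist"); e=ctrl.read_state()["eef_pos"]; save(p,"w11.png",(160,110,360,260),4)
go(518.6,-178,153)
th=np.linspace(0,6.28,180)
for dy in(-4,-2,0,2):
    q=np.array([proj(p,[e[0]+11*np.cos(t),e[1]+dy+11*np.sin(t),e[2]-6]) for t in th]); print(dy,q[:,1].min().round(1),q[:,0].min().round(1),q[:,0].max().round(1))
q=np.array([proj(p,[518.6+17*np.cos(t),-180.3+17*np.sin(t),147]) for t in th]); print("500 knob",q.min(0),q.max(0))
g=p["img"].astype(int).sum(2); print(g[205:245,258])
```

```text
eef [ 518.1 -176.9  228.4] rot [-3.141e+00 -1.000e-03  1.497e+00] totals xyz [-0.007  0.004  0.503] turn 0.003 min rows 1.508614828346489
-4 238.1 238.6 283.2
-2 234.3 238.2 283.0
0 230.5 237.9 282.8
2 226.7 237.5 282.6
500 knob [236.88900138 182.27595789] [285.039175   227.62294564]
[349 345 342 340 342 341 343 341 337 333 333 335 335 341 341 340 339 340
 335 334 361 424 482 515 520 524 514 474 381 263 189 170 168 163 164 158
 162 165 163 163]
```

View pics/w11.png

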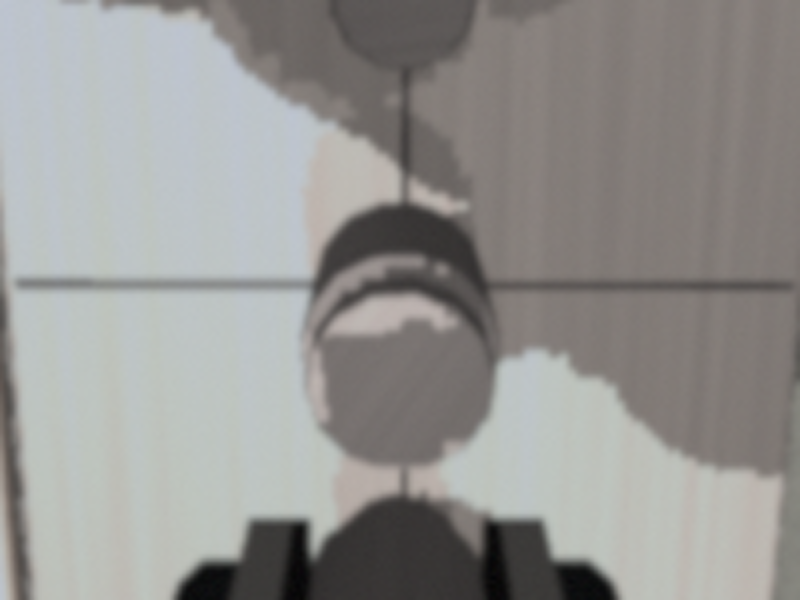

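The 500's knob is centred at (261,204) and the held 100's foot peaks at (260.5,233.5). Lowering the 100 onto it.

Emit:
step_arm([
  [[0, 0, 0, -0.01, 0.003, 0.12, 1], [0, 0, 0, 0, 0, 0.16, 1], [0, 0, 0, 0, 0, 0.1, 1], [0, 0, 0, 0, 0, 0.06, 1], [0, 0, 0, 0, 0, 0.02, 1], [0, 0, 0, 0, 0, 0, 1], [0, 0, 0, 0, 0, 0, 1], [0, 0, 0, 0, 0, 0, 1]],
])

```text
clock: 29.0
eef_pos: [518.9, -180.0, 160.2]
tool_rot: [3.14, 0.0, 1.495]
force: [-0.2, -0.8, -1.3]
width: 19.9
gripper_force: 58.8
```

```bash
python3 -c "
from h import *
for i in range(4): go(518.6,-178.5,153); ctrl.get_image('top')"
```

```text
eef [ 518.9 -180.   160.2] rot [3.14  0.    1.495] totals xyz [ 0.01  -0.002  0.048] turn 0.001 min rows 0.147543646478301
eef [ 518.8 -180.   160.1] rot [3.14  0.    1.495] totals xyz [ 0.01  -0.002  0.047] turn 0.001 min rows 0.14560142879328325
eef [ 518.7 -180.   160. ] rot [3.141 0.    1.495] totals xyz [ 0.01  -0.001  0.047] turn 0.0 min rows 0.14339797219243788
eef [ 518.6 -179.9  159.9] rot [3.141 0.    1.495] totals xyz [ 0.009 -0.     0.046] turn 0.0 min rows 0.14072624088301658
```

Emit:
step_arm([
  [[0, 0, 0, 0.008, 0, 0.012, 1], [0, 0, 0, 0, 0, 0.012, 1], [0, 0, 0, 0, 0, 0.01, 1], [0, 0, 0, 0, 0, 0.007, 1], [0, 0, 0, 0, 0, 0, 1], [0, 0, 0, 0, 0, 0, 1], [0, 0, 0, 0, 0, 0, 1]],
])

```text
clock: 29.9
eef_pos: [518.4, -178.7, 153.3]
tool_rot: [-3.142, 0.0, 1.495]
force: [0.7, 0.2, -1.1]
width: 20.2
gripper_force: 59.1
```

Emit:
step_arm([
  [[0, 0, 0, 0, 0, 0.005, 1], [0, 0, 0, 0, 0, 0, 1], [0, 0, 0, 0, 0, 0, 1]],
])

```text
clock: 30.2
eef_pos: [518.5, -178.7, 153.0]
tool_rot: [3.141, -0.0, 1.495]
force: [-1.6, -0.3, 5.6]
width: 19.7
gripper_force: 59.4
```

Emit:
step_arm([
  [[0, 0, 0, 0, 0, 0, 0.7], [0, 0, 0, 0, 0, 0, 0.6], [0, 0, 0, 0, 0, 0, 0.5], [0, 0, 0, 0, 0, 0, 0.4], [0, 0, 0, 0, 0, 0, 0.3], [0, 0, 0, 0, 0, 0, 0.3], [0, 0, 0, 0, 0, -0.1, 0.3], [0, 0, 0, 0, 0, -0.2, 0.3], [0, 0, 0, 0, 0, -0.3, 0.2], [0, 0, 0, 0, 0, -0.3, 0], [0, 0, 0, 0, 0, 0, 0], [0, 0, 0, 0, 0, 0, 0]],
])

```text
clock: 31.4
eef_pos: [518.8, -178.6, 288.4]
tool_rot: [3.139, 0.0, 1.496]
force: [-0.2, -0.3, -0.7]
width: 85.3
gripper_force: 0.0
```

Run:
```python
from h import *
p=ctrl.get_image("wrist"); s=ctrl.get_image("scene"); save(p,"w12.png",(120,0,400,250),1.8)
a=cv2.imread("pics/w12.png"); b=cv2.resize(s["img"][100:225,190:350,::-1],None,fx=3.6/2,fy=3.6/2)
h=max(a.shape[0],b.shape[0]); c=np.zeros((h,a.shape[1]+b.shape[1],3),np.uint8); c[:a.shape[0],:a.shape[1]]=a; c[:b.shape[0],a.shape[1]:]=b; cv2.imwrite("pics/fin.png",c)
print("pred 100 top",(proj(p,[518.6,-180.2,188])-[120,0])*1.8,"500 rim",(proj(p,[518.6,-180.2,147])-[120,0])*1.8)
st=ctrl.read_state(); print(st["eef_pos"],st["clock"])
```

```text
pred 100 top [250.64251151 349.74064848] 500 rim [250.3379233 323.6970898]
[ 517.58842782 -178.07086703  286.36089177] 31.5
```

View pics/fin.png

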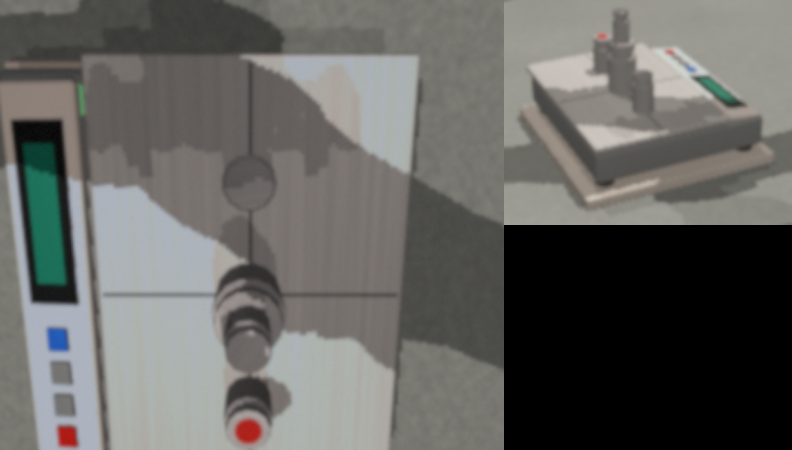

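All four weights stand upright. The 100's knob is at (248.5,351), within 2 px of a centred prediction, and the dot is on the right and the plain 200 on the left. Handing in.

```bash
python3 -c "
from cell import ctrl
print(ctrl.finish_job())"
```

```text
the job is handed in; nothing more can be done
None
```

I built the check load on the pan in the order you asked and handed it in at about 31.5 s of the 128 s allowed: all four weights stand upright, by my camera measurements within 1–2 mm of their intended spots, and the other things on the bench were not touched.

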